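# Secure a wagon's drawbar pin with an R-clip

## Task

Take the R-clip from its rack, find the cross-hole in the wagon's drawbar pin with the tip of the straight leg (the pin has some end play, so feel for it), and press the clip gently down until it snaps fully home: straight leg right through the hole, bent leg over the outside of the pin and cupping it. Never force it against the pin or drive it past its seat, let go of it standing upright and square across the pin, and leave the toy car, the trophy and the grease tin where they are.

Things in the scene. Friction and masses are not known exactly. Their poses are not given: they have to be found in the camera images.
- gear: Fixed front running gear of a pull wagon: two 180 mm wheels, red yoke towards the robot, white drawbar folded back over it. Origin on the bench under the yoke's pin; +x to the axle (190 mm off), +y along the pin to its tail, z up. Yoke cheeks: 17 mm radius round the pin, outer faces at y = +-21 mm. Drawbar: 31 mm round eye between them, then a 21 mm tube at y = 0, rising to +x at 16 deg.
- pin_mark (a point): On the axis of the level 16 mm steel pin, 105 mm above the bench, gear axes (y along pin). The 6 mm cross-hole, upright, square to the pin, is here only when the pin's head bears on the yoke. Unmeasured: the pin has slid back, so the hole lies 2 to 18 mm from here towards -y (the yoke). The pin moves along y only if pushed with over 12 N; it does not turn. Its tail ends 20 mm beyond the hole.
- rack_slot (a point): Middle of the top face of a fixed green sheet-steel rack (62 x 150 mm, 92 mm tall) with three slots 30 x 6.5 mm, long along its x, 45 mm apart along y. The clip hangs upright in the middle one, coil resting on the top face, legs in the slot below. Lift straight up by 80 mm to clear it.
- clip_coil (a point): Centre of the R-clip's coil: 22 mm across, 9 mm thick along its y axis, with flat sides; grip it across y from above. In the rack it is 11 mm above the rack's top. Zinc-yellow 4 mm wire, 45 g. Clip's axes: z up, x from straight to bent leg, y across the flat clip. The clip is rigid but for the bent leg, which springs towards +x about this point.
- clip_seat (a point): Point on the straight leg's axis, in the middle of the bent leg's hollow: 9 mm to -x of and 52 mm below clip_coil, same axes. Fully home, it lies on the pin's axis in the cross-hole. The bent leg's narrow throat is 11.5 mm lower; it meets the pin when this point is 21 mm above the pin's axis, resists the push with 4 to 10 N, snaps over at about 8 mm and then pulls itself in with up to 6 N.
- clip_tip (a point): Lower end of the straight leg (4 mm thick, 1 mm clearance all round in the hole; flat end 3 mm wide, chamfered), 30 mm straight below clip_seat, same axes. The crest of the pin, 8 mm above its axis, is smooth; the tip drops in when it comes over the hole. Pressing the tip on solid pin with over 20 N would bend the clip.
- clip: The R-clip as a whole; same point and axes as clip_coil.
- toy_car: Blue die-cast toy car, 120 x 52 x 44 mm, loose bystander. Origin: centre of its underside, x along its length.
- trophy: Small brass cup on a dark wood base 60 x 60 mm, 115 mm tall, loose bystander. Origin: centre of its underside.
- grease_tin: Yellow grease tin, 68 mm across, 55 mm tall, loose bystander. Origin: centre of its underside.

How it is judged:
By the outcome, as a careful person would: the job done as asked, in the order asked, and still so for the second after the job is handed in, with the robot touching nothing.
It also fails if it takes over 67 s, if anything falls off the work surface, if the arm or the gripper's body presses on something with over 40 N, if the wrist force passes 120 N, or if a joint passes its speed limit or range.

## Robot

A 6-joint arm with a two-finger parallel gripper is mounted at the origin on the work surface. World frame = base frame: x ahead of the robot, y to its left, z up, the work surface at z = 0. Lengths are in m, angles in rad, forces in N, time in s.
With the tool pointing down it reaches from about 0.15 to 0.775 m from the base axis. Payload 6.1 kg.
Tool frame: the origin (TCP) lies midway between the tips of the shut fingers; the grasp point (between the pads) lies arm.pinch_z behind it (arm.pinch_z is the distance from the TCP to the grasp point, in m); z points along the fingers, y is the direction in which the jaws open and shut (so a half turn about z gives the same grasp; the last joint's range is limited). The gripper opens to 85 mm and grips with 20 to 120 N. Pads are 22 mm wide; open, the fingers measure 114 mm over their backs; the gripper's body (76 mm by 85 mm) begins 54 mm behind the grasp point. The pads swing forward as they close: fully open they stand 13 mm farther back than shut.
Start: joints at [-1.19, 0.126, -0.04, 1.405, 0, 1.571], TCP at [0.195, -0.487, 0.231] pointing down, gripper open.
Joint ranges: [-2.72, 2.72], [-0.95, 1.95], [-1.27, 1.35], [-1.78, 2.02], [-1.46, 1.47], [-3.14, 3.14]. Speed limits (rad/s): [2.39, 2.39, 3.01, 3.14, 3.14, 3.14].

## Interface

Orientations are given as a rotation vector (axis times angle).
In Python, from cell import arm gives the robot as it stands.
- The arm moves only by the tool step_arm, never from a script. Its argument "commands" is text: rows parted by semicolons, each of 7 numbers parted by spaces: the turn, a rotation vector about the tool's x, y, z in degrees, then the shift along the tool's x, y, z in m, then the opening, from 0 (shut) to 1 (fully open). In form: ax ay az x y z fingers; .... A call has 1 to 8 rows; each row is the pose to reach, as a shift and turn from the pose commanded when the call began, along the tool's axes at that moment; what a row does not reach only later rows make up. A row lasts 1/10 s, in which the tool goes at most 50 mm and 8.59 degrees, less where a joint would pass 70% of its speed; a pose out of reach is approached as far as the arm can. A call with a gripper value outside its range is refused whole. The fingers move at their own pace and stop on an object; "newtons" is the grip in N (left out, the last holds). Time passes only in rows, so rows that repeat a pose let the fingers close. It gives the time, the measured TCP pose, the force and the opening at its end, in the units of the state.
- arm.state(): the state, without advancing time (a new reading comes with each control period).
- arm.read_camera(name): name is "scene" or "top" or "wrist"; returns the picture (384x512x3 uint8, red, green, blue); there is no depth.
- arm.camera_model(name): a dict with "intrinsics" (3x3 intrinsics, pixels), "k1" (the pictures are not rectified: a ray, as slopes to the right and down, at radius r is drawn at 1 + k1 r^2 times it, then the intrinsics apply), "extrinsics" (4x4, takes a point from camera to world coordinates). Camera axes: x right, y up, looking along -z (the intrinsics and any distortion apply to the point x, -y, -z); pixel columns grow to the right and rows downward; lengths in m; the calibration is good to about 2 mm. A picture is of the moment at which its call begins: read the wrist's pose just before it. camera_model takes no time and is no camera call; for the wrist camera it gives the pose at the moment of the call.
- arm.finish_job(): hands the job in, once; it reports no verdict.
The state is a dict: "time": time; "q": joint angles; "joint_vel": joint speeds; "tau": joint torques, N m; "tcp_pos": TCP position; "ee_rot": TCP orientation; "force": force on the tool from outside, world axes, zero at the start; "moment": the same for the moment, N m; "gripper_width": finger opening in m.
Only numpy, scipy, OpenCV 4.12 (cv2) and the standard library are available. Lean on these libraries where they do the work, as an engineer would, in place of code of your own. Each camera call takes 0.05 s, during which the arm holds its last target.

## Working session

There is one attempt and no reset: what is moved stays moved. The work goes in short steps, Python scripts to look and compute and a tool call to move; the robot and the scene stay as the last step left them, time stands still between calls to the robot, and variables do not carry over. Pictures are saved under pics/ and viewed, and the job is handed in when it is done.

Besides the shell and the picture viewer there is one more tool, called after "Request:" in YAML: its name, and indented under it one key for each argument. step_arm: Moves the arm, as the interface text tells. Its arguments: {"type":"object","properties":{"commands":{"type":"string"},"newtons":{"type":"number"}},"required":["commands"]}

```bash
mkdir -p pics; ls; cat > h.py <<'E'
import numpy as np, cv2, json
from cell import arm
from scipy.spatial.transform import Rotation as R
def snap(name, fn):
    m=arm.camera_model(name); im=arm.read_camera(name)
    cv2.imwrite(f'pics/{fn}.png', im[:,:,::-1]); 
    json.dump({k:np.asarray(v).tolist() for k,v in m.items()}, open(f'pics/{fn}.json','w'))
    return im,m
def load(fn):
    m=json.load(open(f'pics/{fn}.json')); return cv2.imread(f'pics/{fn}.png')[:,:,::-1],{k:np.array(v) for k,v in m.items()}
def ray(m,u,v):
    K=np.array(m['intrinsics']);k1=float(m['k1'])
    p=cv2.undistortPoints(np.array([[[u,v]]],float),K,np.array([k1,0,0,0.]),None,None)[0,0]
    E=np.array(m['extrinsics']); d=E[:3,:3]@np.array([p[0],-p[1],-1.]); return E[:3,3],d/np.linalg.norm(d)
def onz(m,u,v,z):
    o,d=ray(m,u,v); return o+d*(z-o[2])/d[2]
def tri(rs):
    A=np.zeros((3,3));b=np.zeros(3)
    for o,d in rs:
        P=np.eye(3)-np.outer(d,d);A+=P;b+=P@o
    x=np.linalg.solve(A,b); return x,[float(np.linalg.norm((np.eye(3)-np.outer(d,d))@(x-o))) for o,d in rs]
def proj(m,X):
    E=np.array(m['extrinsics']);p=E[:3,:3].T@(np.array(X)-E[:3,3]);s=np.array([p[0],-p[1]])/-p[2]
    s=s*(1+float(m['k1'])*(s@s)); K=np.array(m['intrinsics']); return (K@[s[0],s[1],1])[:2]
E
python3 - <<'E'
from h import *
np.set_printoptions(precision=4,suppress=True)
for n in ['scene','top','wrist']:
    im,m=snap(n,n+'0'); print(n,m['intrinsics'],m['k1'],m['extrinsics'])
    
print(arm.state(), arm.pinch_z)
E
```

```text
pics
scene [[382.6497   0.     251.0922]
 [  0.     382.6497 195.4472]
 [  0.       0.       1.    ]] -0.0695666681549914 [[ 0.4514 -0.7278  0.5162  0.9884]
 [ 0.8923  0.3605 -0.2718 -0.2558]
 [ 0.0117  0.5833  0.8121  0.8066]
 [ 0.      0.      0.      1.    ]]
top [[418.0395   0.     249.3402]
 [  0.     418.0395 190.6386]
 [  0.       0.       1.    ]] -0.07068971240227298 [[-0.0086  0.9952 -0.0971  0.4127]
 [-0.9999 -0.0093 -0.007  -0.0004]
 [-0.0078  0.097   0.9953  1.0551]
 [ 0.      0.      0.      1.    ]]
wrist [[282.5817   0.     256.2352]
 [  0.     282.5817 191.2806]
 [  0.       0.       1.    ]] -0.06184056132460832 [[ 0.3717  0.8931  0.2533  0.2584]
 [-0.9283  0.3582  0.0993 -0.4619]
 [-0.002  -0.2721  0.9623  0.3734]
 [ 0.      0.      0.      1.    ]]
{'time': 0.15, 'q': array([-1.19  ,  0.1263, -0.0404,  1.4054,  0.    ,  1.5708]), 'joint_vel': array([ 0.0004, -0.003 ,  0.0022,  0.0011,  0.0018, -0.0003]), 'tau': array([  0.0012, -43.6277,  35.3149,   0.0137,   0.    ,  -0.    ]), 'tcp_pos': array([ 0.195 , -0.4871,  0.2307]), 'ee_rot': array([-3.0836, -0.5944,  0.0003]), 'force': array([0.7066, 0.457 , 0.0693]), 'moment': array([-0.0023, -0.0261, -0.0559]), 'gripper_width': 0.08529664192137504} 0.0187
```

View pics/scene0.png

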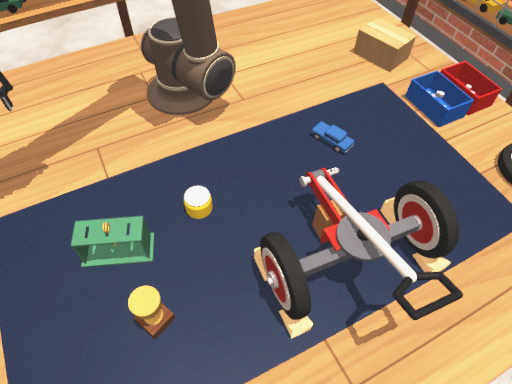

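View pics/top0.png

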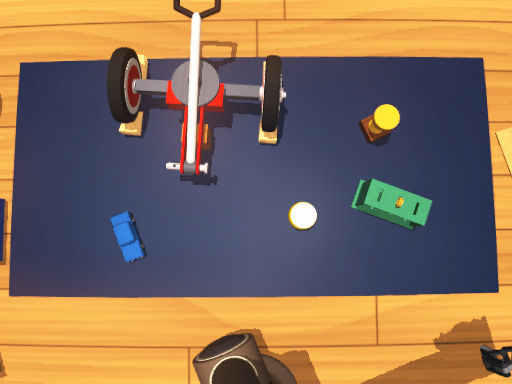

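View pics/wrist0.png

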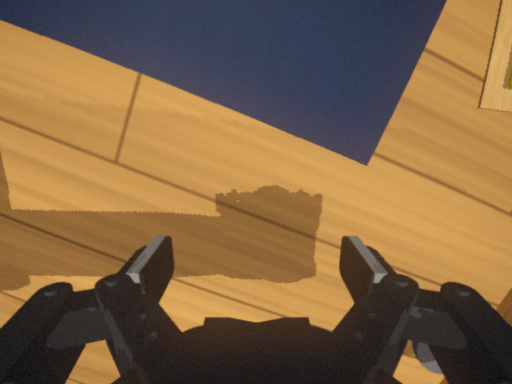

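```bash
python3 - <<'E'
from h import *
np.set_printoptions(precision=4,suppress=True)
t,mt=load('top0');s,ms=load('scene0');w,mw=load('wrist0')
a=cv2.resize(t[130:240,340:450],None,fx=5,fy=5,interpolation=2);b=cv2.resize(s[200:280,60:170],None,fx=5,fy=5,interpolation=2)
cv2.imwrite('pics/c1.png',cv2.resize(t[150:230,340:440],(800,600),interpolation=2)[:,:,::-1])
cv2.imwrite('pics/c2.png',cv2.resize(s[205:271,66:166],(800,528),interpolation=2)[:,:,::-1])
cv2.imwrite('pics/c3.png',cv2.resize(t[140:200,145:225],(800,600),interpolation=2)[:,:,::-1])
cv2.imwrite('pics/c4.png',cv2.resize(s[150:225,290:390],(800,600),interpolation=2)[:,:,::-1])
print(tri([ray(mt,400,202),ray(ms,107,228)]))
print('pin', onz(mt,167,167,.105),onz(mt,208,168,.105))
T=R.from_rotvec([-3.0836,-.5944,.0003]).as_matrix();print(T)
print(T.T@(mw['extrinsics'][:3,3]-[.195,-.4871,.2307]),T.T@mw['extrinsics'][:3,:3])
E
```

```text
(array([ 0.4769, -0.3385,  0.0994]), [0.002338422448988327, 0.002338422448988329])
pin [0.5619 0.1957 0.105 ] [0.5586 0.1008 0.105 ]
[[ 0.9283  0.3717 -0.0004]
 [ 0.3717 -0.9283  0.0012]
 [ 0.     -0.0012 -1.    ]]
[ 0.0682  0.     -0.1427] [[ 0.      0.9623  0.2721]
 [ 1.     -0.0002  0.0007]
 [ 0.0008  0.2721 -0.9623]]
```

View pics/c1.png

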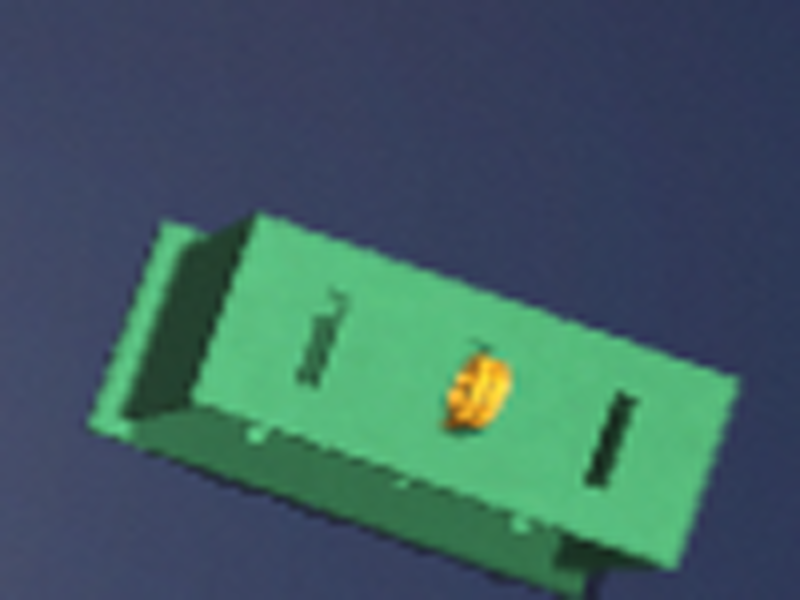

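View pics/c2.png

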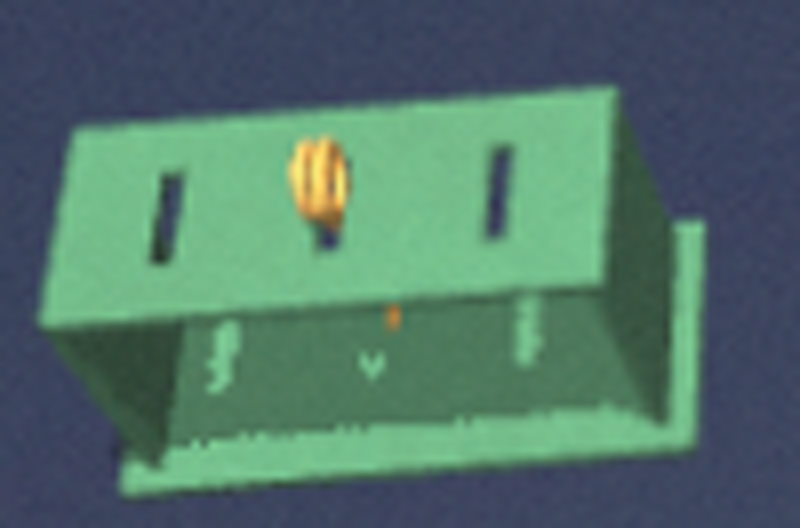

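View pics/c3.png

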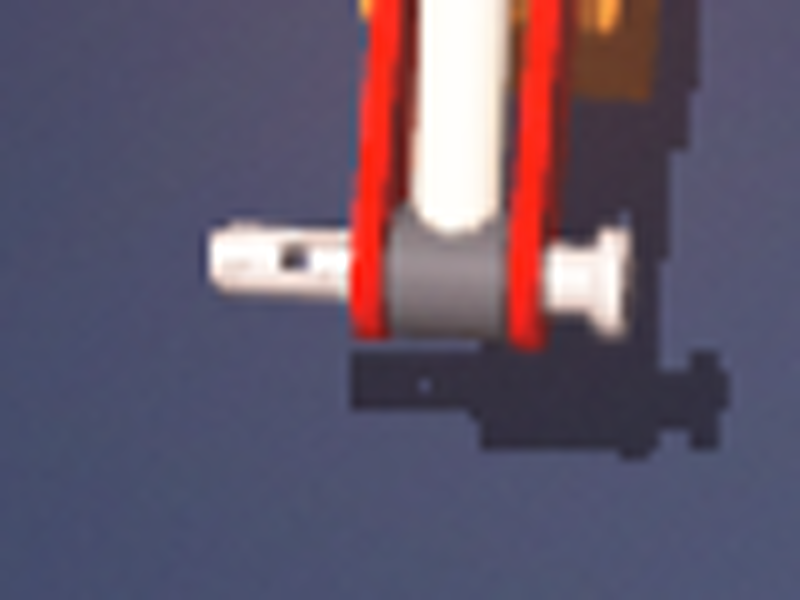

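View pics/c4.png

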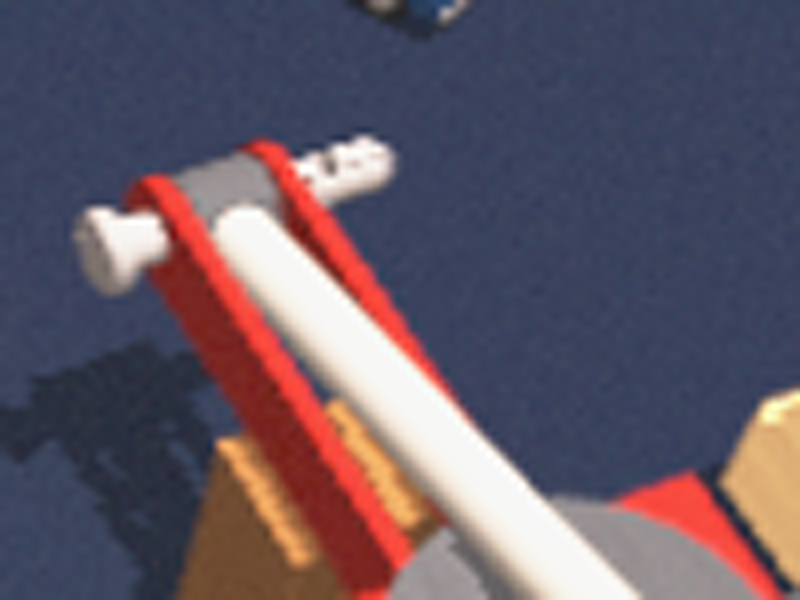

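Request:
step_arm:
  commands: "0 0 8 0.045 -0.005 0 1; 0 0 16 0.09 -0.01 0.005 1; 0 0 24 0.135 -0.015 0.01 1; 0 0 32 0.18 -0.02 0.015 1; 0 0 40 0.225 -0.025 0.02 1; 0 0 42 0.27 -0.03 0.025 1; 0 0 42 0.317 -0.033 0.03 1; 0 0 42 0.317 -0.033 0.03 1"

```text
time: 0.95
tcp_pos: [0.481, -0.336, 0.1994]
ee_rot: [-3.093, 0.541, 0.001]
force: [0.0, 0.2, 0.4]
gripper_width: 0.0852
```

```bash
python3 - <<'E'
from h import *
np.set_printoptions(precision=4,suppress=True)
im,m=snap('wrist','w1'); s=arm.state(); print(s['tcp_pos'],s['ee_rot'],s['joint_vel'],s['time'],s['force'])
E
```

```text
[ 0.4789 -0.3371  0.1999] [-3.0932  0.5436  0.003 ] [-0.053  -0.0293 -0.0124  0.0142 -0.015  -0.015 ] 1.0 [ 0.4835 -0.471   0.5751]
```

View pics/w1.png

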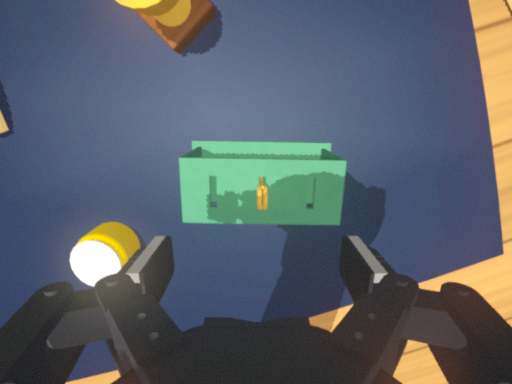

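```bash
python3 - <<'E'
from h import *
im,m=load('w1')
cv2.imwrite('pics/c5.png',cv2.resize(im[130:235,170:355],(800,454),interpolation=2)[:,:,::-1])
E
```

```text
(no output)
```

View pics/c5.png

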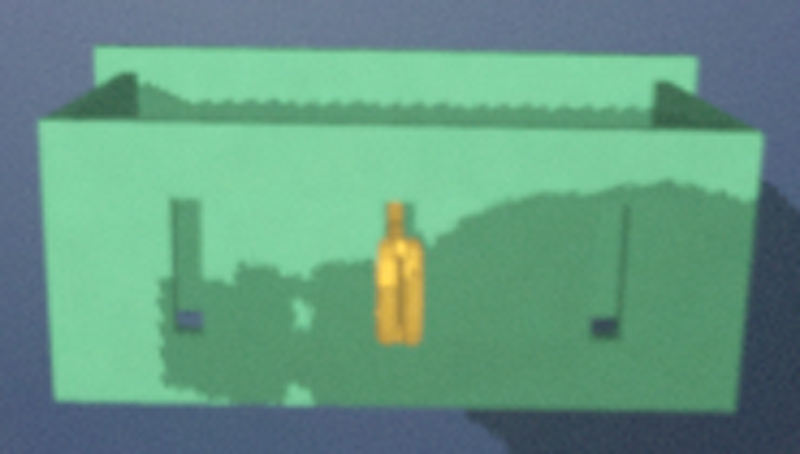

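Request:
step_arm:
  commands: "0 0 0 -0.03 0 0.02 1; 0 0 0 -0.055 0 0.035 1; 0 0 0 -0.055 0 0.035 1; 0 0 0 -0.055 0 0.035 1"

```text
time: 1.4
tcp_pos: [0.4245, -0.3204, 0.1666]
ee_rot: [3.092, -0.553, 0.0]
force: [-0.1, 0.1, 0.9]
gripper_width: 0.0854
```

```bash
python3 - <<'E'
from h import *
np.set_printoptions(precision=4,suppress=True)
im,m=snap('wrist','w2'); s=arm.state(); print(s['tcp_pos'],s['ee_rot'],s['joint_vel'],s['time'],s['force'])
p=proj(m,[.477,-.3385,.1]); print(p)
for f in ['w1','w2']:
    im,m=load(f); hsv=cv2.cvtColor(im,cv2.COLOR_RGB2HSV)
    g=cv2.inRange(hsv,(60,70,60),(85,255,255));y=cv2.inRange(hsv,(10,140,90),(30,255,255))
    cv2.imwrite(f'pics/{f}g.png',g)
    n,l,st,c=cv2.connectedComponentsWithStats(y); print(f,[(st[i].tolist(),c[i]) for i in range(1,n) if 100<st[i][4]<2000])
im,m=load('w2')
u,v=map(int,p); u=max(u,120);cv2.imwrite('pics/c6.png',cv2.resize(im[100:220,160:360],(800,480),interpolation=2)[:,:,::-1])
E
```

```text
[ 0.4255 -0.3209  0.1672] [ 3.0918 -0.5523  0.0023] [ 0.0078  0.011   0.0277 -0.0033  0.0008 -0.0004] 1.45 [-0.1759  0.699   0.6735]
[253.9509 129.9626]
w1 [([470, 0, 42, 39, 974], array([491.7454,  15.923 ])), ([481, 37, 31, 25, 198], array([498.5404,  50.0758])), ([493, 138, 19, 12, 101], array([502.6436, 143.198 ])), ([257, 178, 10, 31, 222], array([261.8739, 196.0405])), ([499, 181, 13, 26, 136], array([505.0147, 194.5956])), ([79, 222, 61, 44, 1190], array([115.7261, 238.763 ])), ([309, 310, 29, 22, 323], array([324.2817, 320.3437])), ([393, 344, 51, 40, 584], array([416.9623, 364.3236]))]
w2 [([250, 117, 12, 30, 349], array([255.4842, 131.3811])), ([48, 186, 71, 66, 1781], array([ 94.2465, 209.6154])), ([474, 283, 38, 36, 354], array([499.7881, 300.839 ])), ([261, 289, 92, 43, 1665], array([316.8036, 309.5886])), ([404, 340, 27, 14, 130], array([415.0692, 345.5769])), ([393, 354, 56, 30, 598], array([420.6756, 370.4833]))]
```

View pics/w2.png

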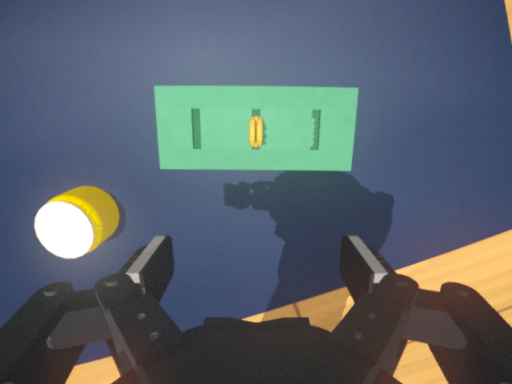

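View pics/c6.png

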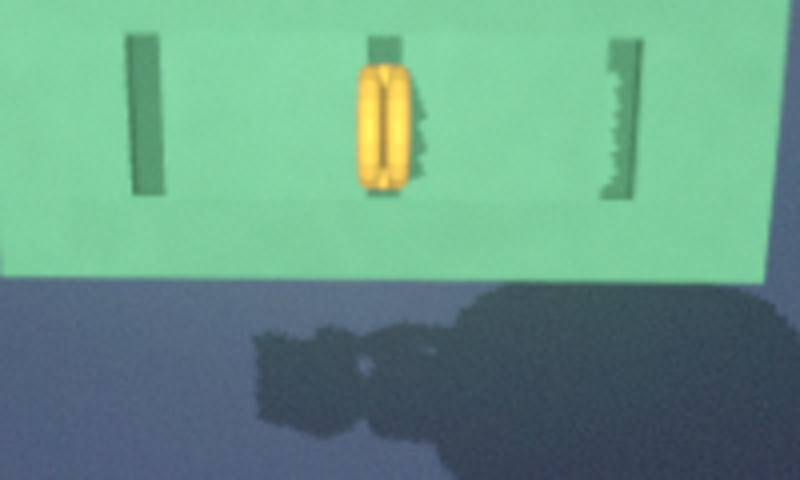

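```bash
python3 - <<'E'
from h import *
np.set_printoptions(precision=4,suppress=True)
i1,m1=load('w1');i2,m2=load('w2')
# coil: w1 crop extent x375-425,y235-345 /4.324+(170,130); w2 357-411, 63-190 /4 + (160,100)
c1=(170+400/4.324,130+290/4.324);c2=(160+384/4,100+127/4)
print(c1,c2)
it,mt=load('top0');is_,ms=load('scene0')
X,e=tri([ray(m1,*c1),ray(m2,*c2)]);print('coil w1w2',X,e)
X4,e=tri([ray(m1,*c1),ray(m2,*c2),ray(mt,340+478/8,150+392/7.5),ray(ms,66+320/8,205+178/8)]);print('all4',X4,e)
# rack corners in both
g={}
def fitquad(im,f):
    hsv=cv2.cvtColor(im,cv2.COLOR_RGB2HSV); g=cv2.inRange(hsv,(60,70,60),(85,255,255))
    n,l,st,c=cv2.connectedComponentsWithStats(g); i=1+np.argmax(st[1:,4]); ct=max(cv2.findContours((l==i).astype(np.uint8),0,2)[0],key=cv2.contourArea)
    print(f,cv2.approxPolyDP(ct,4,True)[:,0].tolist())
fitquad(i1,'w1');fitquad(i2,'w2')
# hypotheses
yaw=R.from_rotvec(arm.state()['ee_rot']).as_matrix()[:,0];print('toolx',yaw)
for sgn in (1,-1):
    for z in (0,-11,-40,-52,-71,-82):
        P=X+sgn*(.009)*np.array([yaw[0],yaw[1],0])+[0,0,z/1000]
        p=proj(m1,P);q=proj(ms,P);print(sgn,z,'w1crop',(p-[170,130])*4.324,'scenecrop',(q-[66,205])*8)
E
```

```text
(262.5069380203515, 197.06753006475486) (256.0, 131.75)
coil w1w2 [ 0.4756 -0.3398  0.1063] [0.0002504858575438134, 0.0002504858575438098]
all4 [ 0.4751 -0.3392  0.1006] [0.0013215607106649564, 0.00034173638841772776, 0.0008534980575896449, 0.0016185687866007068]
w1 [[179, 157], [183, 222], [340, 222], [346, 161], [330, 152], [330, 143], [192, 140], [192, 150]]
w2 [[154, 86], [160, 168], [350, 170], [357, 87]]
toolx [ 0.9382 -0.3462  0.0016]
1 0 w1crop [399.3483 247.0362] scenecrop [301.856  197.4608]
1 -11 w1crop [398.3342 233.3517] scenecrop [314.1527 218.3477]
1 -40 w1crop [396.0235 202.193 ] scenecrop [345.3754 271.2891]
1 -52 w1crop [395.1953 191.0318] scenecrop [357.8109 292.3382]
1 -71 w1crop [394.0088 175.0508] scenecrop [376.9509 324.6947]
1 -82 w1crop [393.3832 166.6275] scenecrop [387.7351 342.904 ]
-1 0 w1crop [398.187  332.3286] scenecrop [308.8402 140.0998]
-1 -11 w1crop [397.2421 315.4332] scenecrop [320.8916 161.3482]
-1 -40 w1crop [395.0819 276.8399] scenecrop [351.5092 215.2371]
-1 -52 w1crop [394.3051 262.9745] scenecrop [363.7108 236.6752]
-1 -71 w1crop [393.1902 243.0842] scenecrop [382.4987 269.6436]
-1 -82 w1crop [392.6014 232.5829] scenecrop [393.0887 288.2045]
```

```bash
python3 - <<'E'
from h import *
np.set_printoptions(precision=4,suppress=True)
i1,m1=load('w1');i2,m2=load('w2')
A=[(179,157.5),(183,222.5),(340.5,223.5),(346.5,160.5)];B=[(154.5,86),(160,169),(352.5,170),(357.5,87)]
P=[]
for a,b in zip(A,B):
    X,e=tri([ray(m1,*a),ray(m2,*b)]);P.append(X);print(X,e[0])
P=np.array(P);print('c',P.mean(0)); f=lambda v:np.degrees(np.arctan2(v[1],v[0]))
print(f(P[0]-P[1]),f(P[3]-P[2]),f(P[0]-P[3])-90,f(P[1]-P[2])-90, np.linalg.norm(P[0]-P[3]),np.linalg.norm(P[0]-P[1]))
for z in (.092,):
    Q=np.array([onz(m2,*b,z) for b in B]);print('w2 onz c',Q.mean(0),np.linalg.norm(Q[0]-Q[3]),f(Q[0]-Q[1]),f(Q[3]-Q[2]),f(Q[0]-Q[3])-90,f(Q[1]-Q[2])-90)
    Q=np.array([onz(m1,*b,z) for b in A]);print('w1 onz c',Q.mean(0),np.linalg.norm(Q[0]-Q[3]),f(Q[0]-Q[3])-90,f(Q[1]-Q[2])-90)
for m,c in((m1,(262.5,197.07)),(m2,(256,131.75))): print(onz(m,*c,.103))
# slots in w2: left slot crop (127..163, 33..195), right (608..643,38..200)
for c in [(145,114),(384,115),(624,119)]: print('slot',onz(m2,160+c[0]/4,100+c[1]/4,.092))
s=arm.state();print(s['tcp_pos'],s['ee_rot'],f(R.from_rotvec(s['ee_rot']).as_matrix()[:,0]))
E
```

```text
[ 0.5317 -0.2816  0.0943] 3.9024991274461316e-05
[ 0.4745 -0.2607  0.0971] 0.00029740795389106566
[ 0.4208 -0.4005  0.0917] 0.00014195963546147965
[ 0.4797 -0.4195  0.097 ] 0.0006123652992485037
c [ 0.4767 -0.3406  0.095 ]
-20.119617972041898 -17.966631367912466 -20.6401780366417 -21.016011277067264 0.14739320949622395 0.06091278437649683
w2 onz c [ 0.4767 -0.3401  0.092 ] 0.14925502191180987 -21.2650144977982 -18.91094635920149 -20.53761832547987 -20.573605369596734
w1 onz c [ 0.4759 -0.3404  0.092 ] 0.1502223204996674 -20.84347851195858 -20.2137563995596
[ 0.4746 -0.3398  0.103 ]
[ 0.4755 -0.3395  0.103 ]
slot [ 0.4928 -0.2977  0.092 ]
slot [ 0.4769 -0.34    0.092 ]
slot [ 0.4605 -0.3825  0.092 ]
[ 0.4255 -0.3209  0.1672] [ 3.0918 -0.5523  0.0023] -20.254853617805555
```

Request:
step_arm:
  commands: "0 0 0.4 0.03 0 0 0.6; 0 0 0.4 0.053 0 0.02 0.5; 0 0 0.4 0.053 0 0.04 0.5; 0 0 0.4 0.053 0 0.045 0.5; 0 0 0.4 0.053 0 0.045 0.5; 0 0 0.4 0.053 0 0.045 0.5"

```text
time: 2.05
tcp_pos: [0.4756, -0.3387, 0.1225]
ee_rot: [3.09, -0.562, 0.002]
force: [-0.7, -0.1, 0.0]
gripper_width: 0.0428
```

```bash
python3 - <<'E'
from h import *
np.set_printoptions(precision=4,suppress=True)
im,m=snap('wrist','w3'); s=arm.state(); print(s['tcp_pos'],s['ee_rot'],s['time'],s['force'],s['gripper_width'])
T=R.from_rotvec(s['ee_rot']).as_matrix(); print(T.T@(np.array([.4752,-.3396,.096])-s['tcp_pos']))
E
```

```text
[ 0.4757 -0.3388  0.1228] [ 3.0901 -0.5615  0.0029] 2.1 [ 0.5303 -0.209   0.381 ] 0.04272271643586037
[-0.0002  0.0009  0.0268]
```

View pics/w3.png

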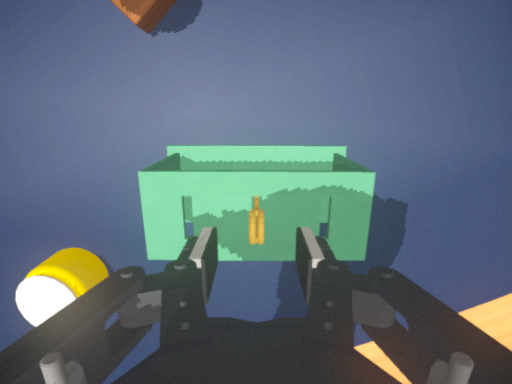

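Request:
step_arm:
  commands: "0 0 0 0 0.001 0.015 0.5; 0 0 0 0 0.001 0.0265 0.5; 0 0 0 0 0.001 0.0265 0.3; 0 0 0 0 0.001 0.0265 0.15; 0 0 0 0 0.001 0.0265 0.05; 0 0 0 0 0.001 0.0265 0.02; 0 0 0 0 0.001 0.0265 0; 0 0 0 0 0.001 0.0265 0"
  newtons: 90

```text
time: 2.9
tcp_pos: [0.4752, -0.3394, 0.0955]
ee_rot: [3.091, -0.561, 0.002]
force: [-1.1, 0.1, 4.2]
gripper_width: 0.0066
```

```bash
python3 - <<'E'
from h import *
np.set_printoptions(precision=4,suppress=True)
im,m=snap('wrist','w4'); s=arm.state(); print(s['tcp_pos'],s['ee_rot'],s['time'],s['force'],s['moment'],s['gripper_width'])
E
```

```text
[ 0.4752 -0.3394  0.0955] [ 3.0906 -0.5611  0.0016] 2.95 [-1.2807  0.8749  3.621 ] [ 0.0434  0.1517 -0.0175] 0.006838872065036646
```

View pics/w4.png

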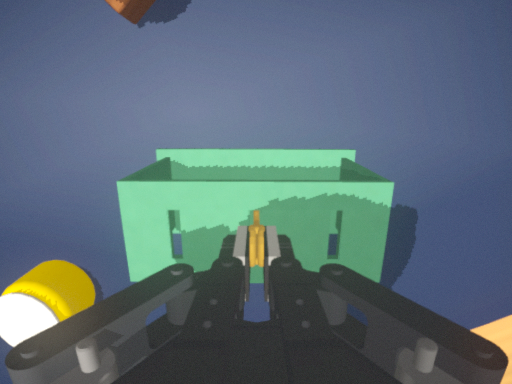

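Request:
step_arm:
  commands: "0 0 0 0 0 -0.01 0; 0 0 0 0 0 -0.035 0; 0 0 0 0 0 -0.07 0; 0 0 0 0 0 -0.105 0; 0 0 0 0 0 -0.13 0; 0 0 0 0 0 -0.135 0; 0 0 0 0 0 -0.135 0"

```text
time: 3.65
tcp_pos: [0.4753, -0.3394, 0.2304]
ee_rot: [3.09, -0.561, 0.002]
force: [0.3, -0.0, -0.7]
gripper_width: 0.0068
```

```bash
python3 - <<'E'
from h import *
np.set_printoptions(precision=4,suppress=True)
im,m=snap('wrist','w5');a,_=snap('scene','s5');b,_=snap('top','t5'); s=arm.state(); print(s['tcp_pos'],s['ee_rot'],s['time'],s['force'],s['moment'],s['gripper_width'])
p=proj(_,s['tcp_pos']);print(p)
ms=load('s5')[1]; u,v=map(int,proj(ms,s['tcp_pos']));print(u,v)
x0=max(u-60,0);y0=max(v-50,0)
cv2.imwrite('pics/c7.png',np.hstack([cv2.resize(a[y0:y0+110,x0:x0+90],(490,600),interpolation=2),cv2.resize(im[190:300,210:300],None,fx=3.4,fy=5,interpolation=2)[:600][:,:306] if 0 else cv2.resize(im[190:300,230:285],(300,600),interpolation=2)])[:,:,::-1])
E
```

```text
[ 0.4743 -0.3388  0.2279] [-3.0898  0.561   0.0041] 3.8 [-0.197  -0.3652 -0.1552] [-0.0056 -0.0153 -0.0032] 0.006881774337382255
[421.2522 198.4921]
85 191
```

View pics/c7.png

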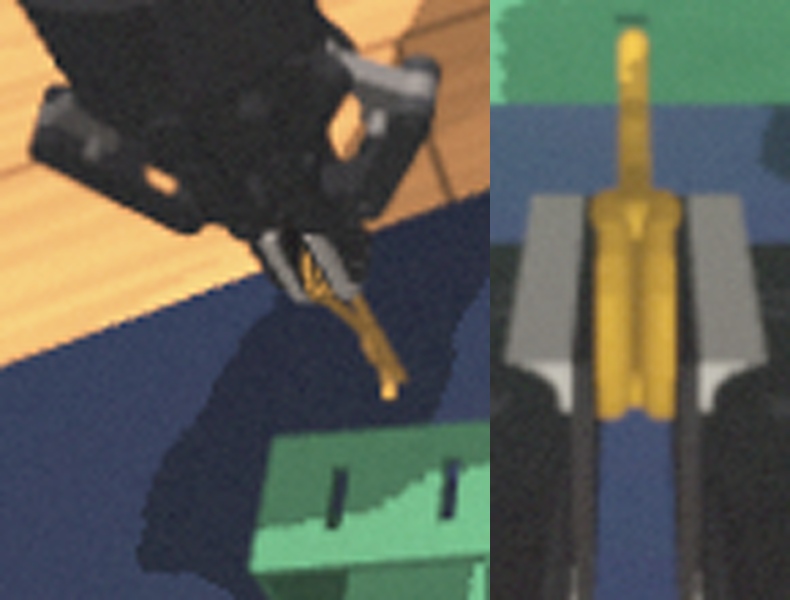

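View pics/w5.png

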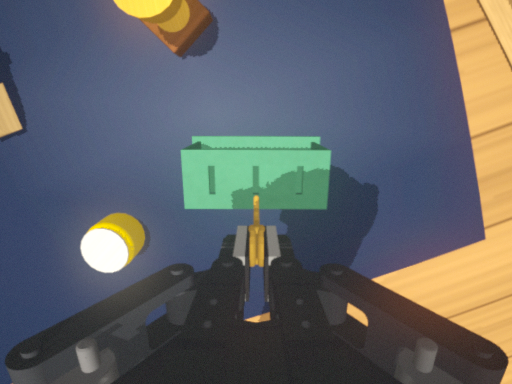

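```bash
python3 - <<'E'
from h import *
np.set_printoptions(precision=4,suppress=True)
im,m=load('w5');_,ms=load('s5')
import json
E=m['extrinsics']
Tc=np.array([[0,.9623,.2721],[1,0,0],[0,.2721,-.9623]])
t=np.array([.0682,0,-.1427])
RT=E[:3,:3]@Tc.T; o=E[:3,3]-RT@t
for x in(-.011,-.009,.009,.011):
  for z in (-.0075,.035,.052,.0625,.0745): 
    P=o+RT@[x,0,z]; print(x,z,proj(m,P),(proj(ms,P)-[25,141])*[490/90,600/110])
E
```

```text
-0.011 -0.0075 [256.2352 264.4381] [320.972  237.8315]
-0.011 0.035 [256.2352 232.1171] [360.5896 309.2491]
-0.011 0.052 [256.2352 222.6871] [375.504  336.0422]
-0.011 0.0625 [256.2352 217.5607] [384.4667 352.1193]
-0.011 0.0745 [256.2352 212.2488] [394.4853 370.0691]
-0.009 -0.0075 [256.2352 261.1435] [320.131  242.4238]
-0.009 0.035 [256.2352 229.4103] [359.856  313.7442]
-0.009 0.052 [256.2352 220.1644] [374.809  340.4975]
-0.009 0.0625 [256.2352 215.1404] [383.7944 356.5499]
-0.009 0.0745 [256.2352 209.9362] [393.838  374.4714]
0.009 -0.0075 [256.2352 230.2369] [312.4689 284.4337]
0.009 0.035 [256.2352 204.2912] [353.1791 354.8281]
0.009 0.052 [256.2352 196.8223] [368.4858 381.2044]
0.009 0.0625 [256.2352 192.7801] [377.6793 397.0228]
0.009 0.0745 [256.2352 188.6045] [387.9515 414.6763]
0.011 -0.0075 [256.2352 226.6606] [311.6071 289.1781]
0.011 0.035 [256.2352 201.415 ] [352.4289 359.4638]
0.011 0.052 [256.2352 194.1572] [367.7756 385.796 ]
0.011 0.0625 [256.2352 190.2309] [376.9926 401.5871]
0.011 0.0745 [256.2352 186.1764] [387.2906 419.2094]
```

Request:
step_arm:
  commands: "0 0 -2 -0.007 -0.02 0 0; 0 0 -5 -0.021 -0.062 0 0; 0 0 -8 -0.035 -0.105 0 0; 0 0 -11 -0.049 -0.148 0 0; 0 0 -14 -0.063 -0.191 0 0; 0 0 -17 -0.077 -0.234 0 0; 0 0 -18.6 -0.091 -0.277 0 0; 0 0 -18.6 -0.105 -0.32 0 0"

```text
time: 4.6
tcp_pos: [0.4879, -0.0081, 0.2283]
ee_rot: [-3.135, 0.032, 0.004]
force: [1.4, -0.8, -0.2]
gripper_width: 0.0068
```

```bash
python3 - <<'E'
from h import *
np.set_printoptions(precision=4,suppress=True)
s=arm.state(); print(s['tcp_pos'],s['ee_rot'],s['time'],s['gripper_width'])
T=R.from_rotvec(s['ee_rot']).as_matrix(); print(T.T@(np.array([.495,.165,.2])-s['tcp_pos']),T[:,0])
E
```

```text
[ 0.4879 -0.0081  0.2283] [-3.135   0.0324  0.0037] 4.6 0.006808410678821947
[ 0.0036 -0.1731  0.0294] [ 0.9998 -0.0207 -0.0024]
```

Request:
step_arm:
  commands: "0 0 0 0 -0.045 0 0; 0 0 0 0.001 -0.09 0.01 0; 0 0 0 0.003 -0.135 0.03 0; 0 0 0 0.003 -0.165 0.045 0; 0 0 0 0.003 -0.173 0.055 0; 0 0 0 0.003 -0.173 0.06 0; 0 0 0 0.003 -0.173 0.06 0; 0 0 0 0.003 -0.173 0.06 0"

```text
time: 5.4
tcp_pos: [0.5009, 0.0354, 0.1752]
ee_rot: [-3.096, -0.07, 0.005]
force: [0.4, 0.1, 0.0]
gripper_width: 0.0068
```

```bash
python3 - <<'E'
from h import *
np.set_printoptions(precision=4,suppress=True)
im,m=snap('wrist','w6'); s=arm.state(); print(s['tcp_pos'],s['ee_rot'],s['time'],s['force'],s['gripper_width'])
cv2.imwrite('pics/c8.png',cv2.resize(im[90:210,176:336],(800,600),interpolation=2)[:,:,::-1])
E
```

```text
[0.5008 0.0355 0.175 ] [-3.0962 -0.0704  0.0048] 5.45 [ 0.1588 -0.2163 -0.8382] 0.006578930949418257
```

View pics/w6.png

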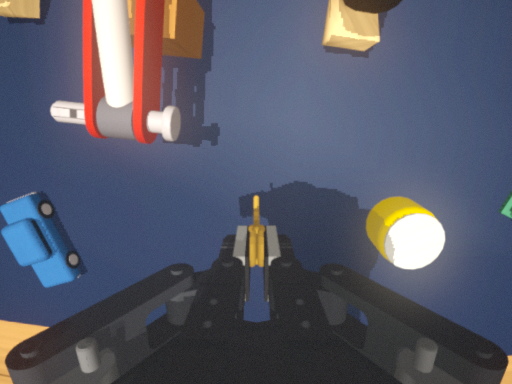

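View pics/c8.png

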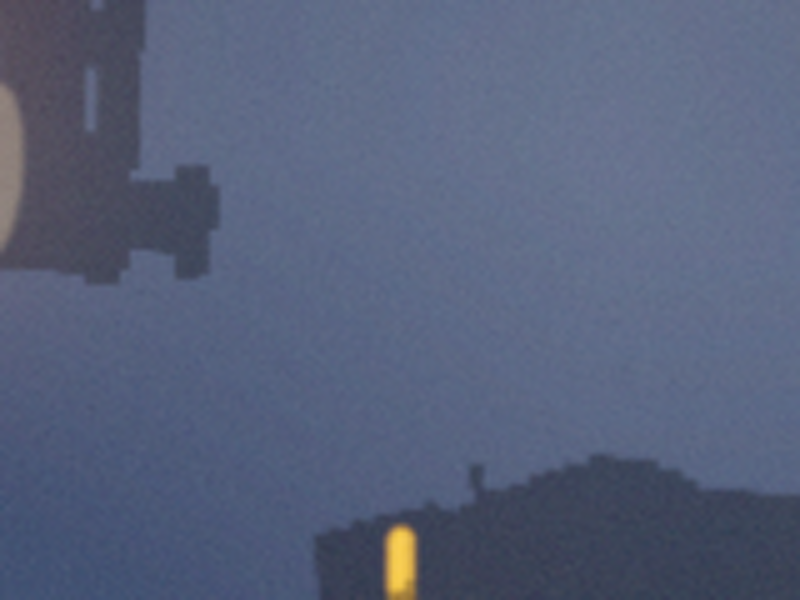

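```bash
python3 - <<'E'
from h import *
np.set_printoptions(precision=4,suppress=True)
s=arm.state(); print(s)
snap('scene','s6')
E
```

```text
{'time': 5.45, 'q': array([ 0.0445,  0.09  , -0.2036,  1.2793,  0.0446,  3.1406]), 'joint_vel': array([ 0.0032, -0.0049,  0.0142,  0.0162, -0.0017,  0.0004]), 'tau': array([ -0.0824, -42.2711,  36.1189,   0.0722,   0.1441,   0.0001]), 'tcp_pos': array([0.5008, 0.0355, 0.175 ]), 'ee_rot': array([-3.0962, -0.0704,  0.0048]), 'force': array([ 0.1588, -0.2163, -0.8382]), 'moment': array([0.0148, 0.0575, 0.0229]), 'gripper_width': 0.006578930949418257}
```

View pics/s6.png

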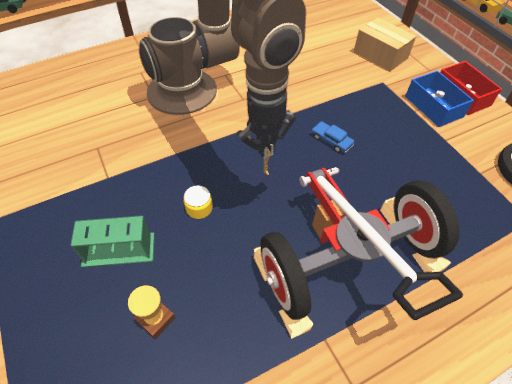

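Request:
step_arm:
  commands: "0 0 -8 0 -0.01 -0.02 0; 0 0 -16 0 -0.03 -0.045 0; 0 0 -24 0 -0.05 -0.055 0; 0 0 -32 0 -0.07 -0.06 0; 0 0 -40 0 -0.09 -0.06 0; 0 0 -48 0 -0.11 -0.06 0; 0 0 -56 0 -0.13 -0.06 0; 0 0 -58 0 -0.13 -0.06 0"

```text
time: 6.3
tcp_pos: [0.4953, 0.1648, 0.2422]
ee_rot: [-2.672, -1.573, -0.033]
force: [-1.3, -0.7, -0.8]
gripper_width: 0.0068
```

Request:
step_arm:
  commands: "0 0 -8 0 0 0 0; 0 0 -16 0 0 0 0; 0 0 -24 0 0 0 0; 0 0 -32 0 0 0 0; 0 0 -40 0 0 0 0; 0 0 -48 0 0 0 0; 0 0 -56 0 0 0 0; 0 0 -58 0 0 0 0"

```text
time: 7.1
tcp_pos: [0.4954, 0.1629, 0.2421]
ee_rot: [-1.585, -2.683, -0.058]
force: [0.0, 0.5, 0.1]
gripper_width: 0.0064
```

```bash
python3 - <<'E'
from h import *
np.set_printoptions(precision=4,suppress=True)
s=arm.state(); print(s['tcp_pos'],s['ee_rot'],s['time'],s['q'],s['force'],s['gripper_width'])
T=R.from_rotvec(s['ee_rot']).as_matrix(); print(T); print(np.degrees(np.arctan2(T[1,0],T[0,0])),T.T@(np.array([.55,.165,.235])-s['tcp_pos']))
# gear yaw from top
_,mt=load('top0')
a=onz(mt,145+215/10,140+262/10,.105);b=onz(mt,145+625/10,140+282/10,.105);h=onz(mt,145+293/10,140+257/10,.113);print(a,b,h,np.degrees(np.arctan2((a-b)[1],(a-b)[0]))-90)
E
```

```text
[0.4954 0.1629 0.2421] [-1.5852 -2.6829 -0.0582] 7.1 [ 0.2929  0.1102 -0.0343  1.4156  0.0436  1.3605] [0.0214 0.522  0.1197] 0.006403071778361607
[[-0.4824  0.8759 -0.0024]
 [ 0.875   0.482   0.0448]
 [ 0.0404  0.0195 -0.999 ]]
118.86969998537288 [-0.0248  0.0487  0.0071]
[0.5638 0.1969 0.105 ] [0.5581 0.102  0.105 ] [0.5635 0.1773 0.113 ] -3.438001601775696
```

```bash
cat >> h.py <<'E'
def Rt(yawdeg):  # tool down, tool x at yaw
    a=np.radians(yawdeg); x=np.array([np.cos(a),np.sin(a),0]);z=np.array([0,0,-1.]);return np.c_[x,np.cross(z,x),z]
def go(pos,yawdeg):
    s=arm.state();T=R.from_rotvec(s['ee_rot']).as_matrix()
    print('t',s['time'],'tcp',s['tcp_pos'],'turn deg',np.degrees(R.from_matrix(T.T@Rt(yawdeg)).as_rotvec()),'shift',T.T@(np.array(pos)-s['tcp_pos']))
E
python3 - <<'E'
from h import *
np.set_printoptions(precision=4,suppress=True)
go([.555,.145,.235],177)
E
```

```text
t 7.1 tcp [0.4954 0.1629 0.2421] turn deg [  2.196   -1.5445 -58.1428] shift [-0.0447  0.0435  0.0062]
```

Request:
step_arm:
  commands: "0.3 -0.2 -8 -0.006 0.006 0 0; 0.6 -0.4 -16 -0.012 0.012 0 0; 0.9 -0.6 -24 -0.02 0.02 0 0; 1.2 -0.8 -32 -0.028 0.028 0.002 0; 1.5 -1.1 -40 -0.036 0.036 0.004 0; 1.8 -1.3 -48 -0.045 0.0435 0.006 0; 2.1 -1.5 -56 -0.045 0.0435 0.006 0; 2.2 -1.54 -58.1 -0.045 0.0435 0.006 0"

```text
time: 7.9
tcp_pos: [0.5554, 0.1444, 0.2347]
ee_rot: [-0.084, -3.14, 0.001]
force: [-0.6, 0.2, -0.9]
gripper_width: 0.0068
```

Request:
step_arm:
  commands: "0 0 0 0 0 0 0; 0 0 0 0 0 0 0"

```text
time: 8.1
tcp_pos: [0.5551, 0.1445, 0.2349]
ee_rot: [-0.091, -3.14, 0.0]
force: [0.2, 0.4, -0.0]
gripper_width: 0.007
```

```bash
python3 - <<'E'
from h import *
np.set_printoptions(precision=4,suppress=True)
im,m=snap('wrist','w7');
go([.555,.145,.235],177)
cv2.imwrite('pics/c9.png',cv2.resize(im[120:240,176:336],(800,600),interpolation=2)[:,:,::-1])
E
```

```text
t 8.15 tcp [0.555  0.1445 0.2348] turn deg [-0.0092 -0.0462 -0.3027] shift [ 0.      0.0005 -0.0002]
```

View pics/w7.png

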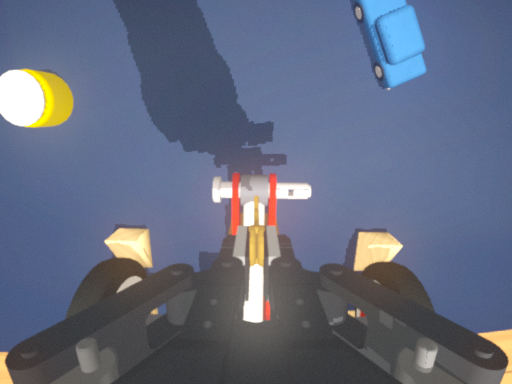

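View pics/c9.png

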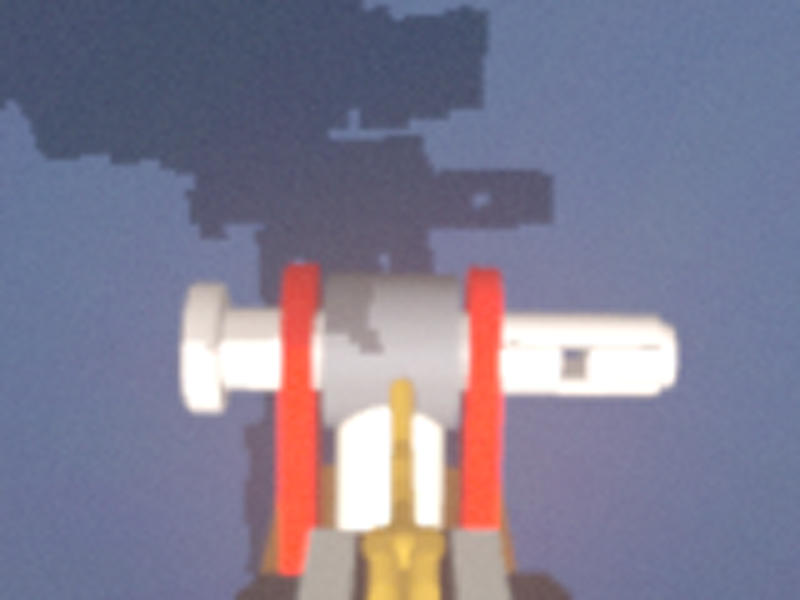

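```bash
python3 - <<'E'
from h import *
np.set_printoptions(precision=4,suppress=True)
_,m=load('w7');f=lambda x,y:(176+x/5,120+y/5)
h=onz(m,*f(574,360),.113);print('hole',h)
a=onz(m,*f(235,349),.105);b=onz(m,*f(600,355),.105);print(a,b,np.degrees(np.arctan2((b-a)[1],(b-a)[0]))-90)
for z in(.105,):
  print('tail',onz(m,*f(677,356),z),'cheeks',onz(m,*f(300,300),.122),onz(m,*f(485,300),.122))
_,mt=load('top0');print(tri([ray(m,*f(574,360)),ray(mt,145+293/10,140+257/10)]))
go([.56,.215,.18],176.5)
E
```

```text
hole [0.5627 0.1776 0.113 ]
[0.5588 0.1107 0.105 ] [0.5643 0.1837 0.105 ] -4.286720008113932
tail [0.5654 0.1992 0.105 ] cheeks [0.5456 0.126  0.122 ] [0.5476 0.1603 0.122 ]
(array([0.5643, 0.1782, 0.1077]), [6.328418478043351e-05, 6.3284184780511e-05])
t 8.15 tcp [0.555  0.1445 0.2348] turn deg [-0.0094 -0.0462  0.1973] shift [-0.001   0.0707  0.0548]
```

Request:
step_arm:
  commands: "0 0 0 0 0.03 0 0; 0 0 0.3 0 0.06 0 0; 0 0 0.3 -0.001 0.071 0.01 0; 0 0 0.3 -0.001 0.071 0.035 0; 0 0 0.3 -0.001 0.071 0.052 0; 0 0 0.3 -0.001 0.071 0.055 0; 0 0 0.3 -0.001 0.071 0.055 0; 0 0 0.3 -0.001 0.071 0.055 0"

```text
time: 8.95
tcp_pos: [0.5603, 0.2152, 0.1804]
ee_rot: [-0.098, -3.14, -0.0]
force: [-0.0, 0.2, -0.3]
gripper_width: 0.0071
```

```bash
python3 - <<'E'
from h import *
np.set_printoptions(precision=4,suppress=True)
im,m=snap('wrist','w8');
go([.56,.215,.18],176.5)
cv2.imwrite('pics/c10.png',cv2.resize(im[160:250,140:260],(800,600),interpolation=2)[:,:,::-1])
E
```

```text
t 9.0 tcp [0.5604 0.2153 0.1807] turn deg [ 0.0173  0.0206 -0.0716] shift [ 0.0004 -0.0003  0.0007]
```

View pics/w8.png

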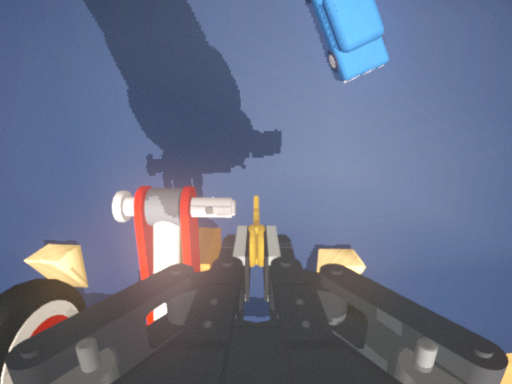

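View pics/c10.png

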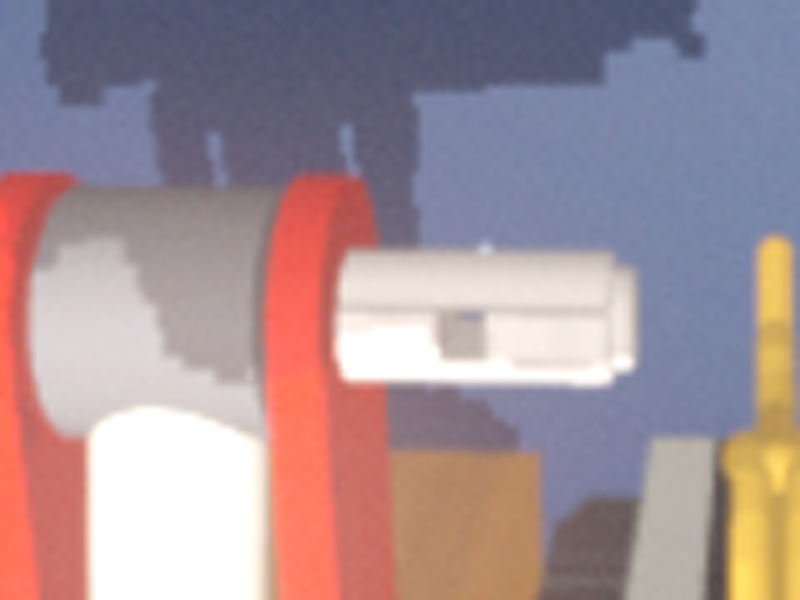

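```bash
python3 - <<'E'
from h import *
np.set_printoptions(precision=4,suppress=True)
_,m7=load('w7');_,m8=load('w8');_,mt=load('top0')
f=lambda x,y:(176+x/5,120+y/5);g=lambda x,y:(140+x/6.667,160+y/6.667)
rs=[ray(m7,*f(574,362)),ray(m8,*g(462,334)),ray(mt,174.3,165.7)]
print('hole w7w8',tri(rs[:2]),'all',tri(rs))
for z in(.113,):print(onz(m7,*f(574,362),z),onz(m8,*g(462,334),z),onz(mt,174.3,165.7,z))
# pin axis: project silhouettes: edge midline
print('axis w8',[onz(m8,*g(*p),.105) for p in[(350,316),(600,318)]])
# tail end
print('tail',onz(m8,*g(612,317),.105),onz(m8,*g(636,317),.105),'cheek outer', onz(m8,*g(378,245),.115))
a=onz(m8,*g(350,250),.105);b=onz(m8,*g(600,252),.105);c=onz(m8,*g(350,381),.105);d=onz(m8,*g(600,383),.105)
F=lambda v:np.degrees(np.arctan2(v[1],v[0]))-90
print('yaw',F(b-a),F(d-c)); print(np.linalg.norm(a-c))
a=onz(m7,*f(510,316),.105);b=onz(m7,*f(650,318),.105);c=onz(m7,*f(510,394),.105);d=onz(m7,*f(650,396),.105)
print('yaw7',F(b-a),F(d-c),(a+c)/2,(b+d)/2)
# cheek edges: right cheek outer edge in c9: (500,290)-(500,525)?
# drawbar direction from top: far end (195,17) -> tube at eye
im,_=load('top0'); cv2.imwrite('pics/c11.png',cv2.resize(im[0:200,90:300],(630,600),interpolation=2)[:,:,::-1])
E
```

```text
hole w7w8 (array([0.5632, 0.1776, 0.1127]), [2.943208547203894e-05, 2.943208547208868e-05]) all (array([0.5635, 0.1775, 0.112 ]), [0.00017601705677248918, 7.048784674242763e-05, 0.00013548213398084476])
[0.5631 0.1776 0.113 ] [0.5632 0.1777 0.113 ] [0.5635 0.1773 0.113 ]
axis w8 [array([0.5627, 0.1626, 0.105 ]), array([0.5649, 0.1932, 0.105 ])]
tail [0.5648 0.1947 0.105 ] [0.565  0.1976 0.105 ] cheek outer [0.551  0.1695 0.115 ]
yaw -4.0238770353109885 -3.9499640287099
0.01700951366048705
yaw7 -4.125359770423785 -4.1901090234163405 [0.5633 0.1656 0.105 ] [0.5654 0.1937 0.105 ]
```

View pics/c11.png

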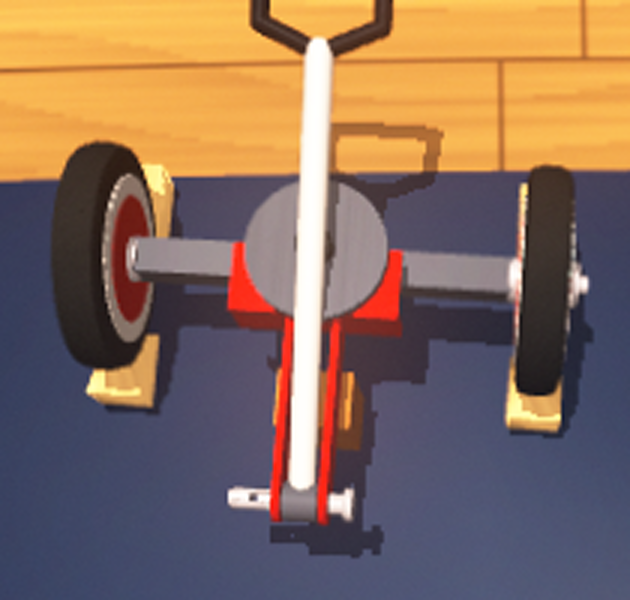

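```bash
python3 - <<'E'
from h import *
np.set_printoptions(precision=4,suppress=True)
go([.5547,.1782,.196],176.0)
E
```

```text
t 9.0 tcp [0.5604 0.2153 0.1807] turn deg [0.0174 0.0205 0.4284] shift [ 0.0034 -0.0374 -0.0153]
```

Request:
step_arm:
  commands: "0 0 0.4 0 0 -0.02 0; 0 0 0.4 0.003 -0.015 -0.026 0; 0 0 0.4 0.0035 -0.037 -0.026 0; 0 0 0.4 0.0035 -0.0375 -0.021 0; 0 0 0.4 0.0035 -0.0375 -0.0155 0; 0 0 0.4 0.0035 -0.0375 -0.0155 0; 0 0 0.4 0.0035 -0.0375 -0.0155 0; 0 0 0.4 0.0035 -0.0375 -0.0155 0"

```text
time: 9.8
tcp_pos: [0.5541, 0.1785, 0.1949]
ee_rot: [-0.107, -3.138, 0.001]
force: [-0.1, 0.8, -0.5]
gripper_width: 0.0069
```

```bash
python3 - <<'E'
from h import *
np.set_printoptions(precision=4,suppress=True)
im,m=snap('wrist','w9');a,ms=snap('scene','s9');b,mt=snap('top','t9')
go([.5547,.1782,.196],176.0)
s=arm.state();print(s['force'],s['moment'],s['gripper_width'])
T=R.from_rotvec(s['ee_rot']).as_matrix()
def crop(I,m,half,c,sz): 
    u,v=map(int,c);return cv2.resize(I[v-half:v+half,u-half:u+half],(sz,sz),interpolation=2),u-half,v-half
tip=s['tcp_pos']+T@[-.009,0,.0745]; print('tip pred',tip)
c=proj(ms,tip);A,u0,v0=crop(a,ms,25,c,400);print('scene crop org',u0,v0,'tip at',(c-[u0,v0])*8,'hole',(proj(ms,[.5637,.1776,.113])-[u0,v0])*8,'coil',(proj(ms,s['tcp_pos']+T@[0,0,-.0075])-[u0,v0])*8)
c=(256,205);B,u1,v1=crop(im,m,30,c,400);print(u1,v1,'hole in w',(proj(m,[.5637,.1776,.113])-[u1,v1])*400/60,'tip',(proj(m,tip)-[u1,v1])*400/60)
cv2.imwrite('pics/c12.png',np.hstack([A,B])[:,:,::-1])
E
```

```text
t 9.95 tcp [0.5541 0.1785 0.195 ] turn deg [-0.0205 -0.0679  0.0805] shift [-0.0006 -0.0002 -0.001 ]
[ 0.3177  0.2301 -1.8973] [ 0.0177 -0.038  -0.0408] 0.006555814055203383
tip pred [0.563  0.1778 0.1205]
scene crop org 305 142 tip at [205.8436 203.5222] hole [201.8796 221.7403] coil [243.1047 -12.2351]
226 175 hole in w [201.5071 230.1163] tip [203.0582 245.1782]
```

View pics/c12.png

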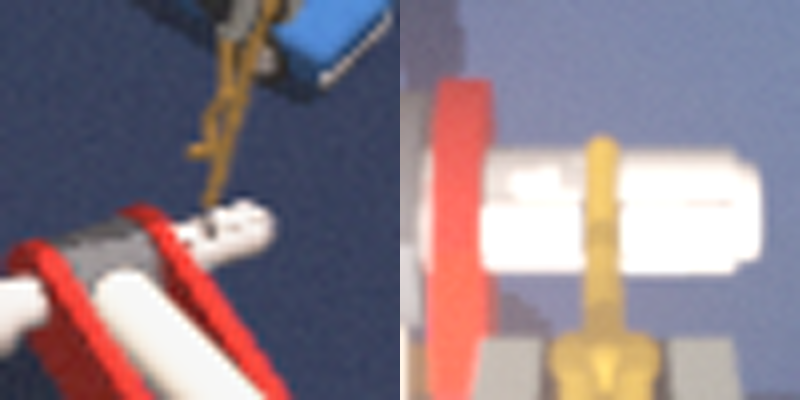

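Request:
step_arm:
  commands: "0 0 0 -0.0008 0 0.002 0; 0 0 0 -0.0008 0 0.004 0; 0 0 0 -0.0008 0 0.005 0; 0 0 0 -0.0008 0 0.005 0"

```text
time: 10.35
tcp_pos: [0.5547, 0.178, 0.1897]
ee_rot: [-0.108, -3.138, 0.001]
force: [0.3, -0.7, 0.0]
gripper_width: 0.0068
```

Request:
step_arm:
  commands: "0 0 0 0 0 0.0008 0; 0 0 0 0 0 0.0016 0; 0 0 0 0 0 0.0016 0"

```text
time: 10.65
tcp_pos: [0.5548, 0.1781, 0.1883]
ee_rot: [-0.108, -3.138, 0.001]
force: [0.9, -0.1, 0.2]
gripper_width: 0.0066
```

Request:
step_arm:
  commands: "0 0 0 0 0 0.0005 0; 0 0 0 0 0 0.001 0; 0 0 0 0 0 0.001 0"

```text
time: 10.95
tcp_pos: [0.5549, 0.1781, 0.1874]
ee_rot: [-0.108, -3.138, 0.001]
force: [-0.1, -0.3, -0.1]
gripper_width: 0.0071
```

Expected contact height about 0.1875; continue gently.

Request:
step_arm:
  commands: "0 0 0 0 0 0.0005 0; 0 0 0 0 0 0.001 0; 0 0 0 0 0 0.001 0"

```text
time: 11.25
tcp_pos: [0.5548, 0.1781, 0.1863]
ee_rot: [-0.108, -3.138, 0.001]
force: [0.7, 0.3, 0.4]
gripper_width: 0.007
```

Request:
step_arm:
  commands: "0 0 0 0 0 0.0005 0; 0 0 0 0 0 0.001 0; 0 0 0 0 0 0.001 0"

```text
time: 11.55
tcp_pos: [0.5548, 0.1781, 0.1853]
ee_rot: [-0.108, -3.138, 0.001]
force: [-0.4, -0.5, -0.4]
gripper_width: 0.0071
```

Request:
step_arm:
  commands: "0 0 0 0 0 0.0005 0; 0 0 0 0 0 0.001 0; 0 0 0 0 0 0.001 0"

```text
time: 11.85
tcp_pos: [0.5549, 0.1781, 0.1843]
ee_rot: [-0.108, -3.138, 0.001]
force: [0.2, 0.1, -0.5]
gripper_width: 0.0069
```

Request:
step_arm:
  commands: "0 0 0 0 0 0.0005 0; 0 0 0 0 0 0.001 0; 0 0 0 0 0 0.001 0"

```text
time: 12.15
tcp_pos: [0.5549, 0.1781, 0.1833]
ee_rot: [-0.108, -3.138, 0.001]
force: [0.5, 0.3, -0.1]
gripper_width: 0.0065
```

Request:
step_arm:
  commands: "0 0 0 0 0 0.0005 0; 0 0 0 0 0 0.001 0; 0 0 0 0 0 0.001 0"

```text
time: 12.45
tcp_pos: [0.5549, 0.1781, 0.1823]
ee_rot: [-0.108, -3.138, 0.001]
force: [0.2, -0.6, -0.8]
gripper_width: 0.0071
```

Request:
step_arm:
  commands: "0 0 0 0 0 0.0005 0; 0 0 0 0 0 0.001 0; 0 0 0 0 0 0.001 0"

```text
time: 12.75
tcp_pos: [0.5549, 0.1781, 0.1813]
ee_rot: [-0.108, -3.138, 0.001]
force: [0.9, 0.5, -1.4]
gripper_width: 0.0066
```

```bash
python3 - <<'E'
from h import *
np.set_printoptions(precision=4,suppress=True)
im,m=snap('wrist','w10');a,ms=snap('scene','s10')
s=arm.state();print(s['tcp_pos'],s['force'],s['moment'])
cv2.imwrite('pics/c13.png',np.hstack([cv2.resize(a[142:192,305:355],(400,400),interpolation=2),cv2.resize(im[175:235,226:286],(400,400),interpolation=2)])[:,:,::-1])
E
```

```text
[0.5549 0.1781 0.1814] [ 0.3449  0.8431 -0.4716] [-0.0239 -0.2033 -0.0165]
```

View pics/c13.png

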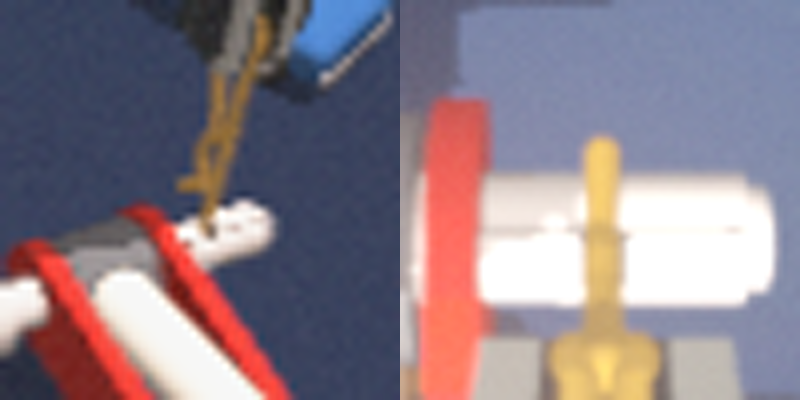

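Request:
step_arm:
  commands: "0 0 0 0 0 0 0"

```text
time: 12.95
tcp_pos: [0.5549, 0.1781, 0.1814]
ee_rot: [-0.108, -3.138, 0.001]
force: [0.6, 0.2, -0.4]
gripper_width: 0.0066
```

```bash
python3 - <<'E'
from h import *
np.set_printoptions(precision=4,suppress=True)
s=arm.state();print(s['tcp_pos'],s['force'],s['moment'],s['time'])
E
```

```text
[0.5549 0.1781 0.1814] [ 0.5867  0.1828 -0.4193] [-0.0088 -0.1414 -0.0099] 12.95
```

Request:
step_arm:
  commands: "0 0 0 0 0 0.001 0; 0 0 0 0 0 0.001 0"

```text
time: 13.15
tcp_pos: [0.5549, 0.1781, 0.1803]
ee_rot: [-0.108, -3.138, 0.001]
force: [0.8, 0.3, -0.7]
gripper_width: 0.0064
```

```bash
python3 - <<'E'
from h import *
np.set_printoptions(precision=4,suppress=True)
s=arm.state();print(s['tcp_pos'],s['force'],s['moment'],s['time'])
E
```

```text
[0.5549 0.1781 0.1803] [ 0.8456  0.2544 -0.7098] [ 0.0172 -0.2177  0.0132] 13.15
```

Request:
step_arm:
  commands: "0 0 0 -0.0004 0 0.001 0; 0 0 0 -0.0004 0 0.002 0; 0 0 0 -0.0004 0 0.003 0; 0 0 0 -0.0004 0 0.003 0"

```text
time: 13.55
tcp_pos: [0.5551, 0.178, 0.1771]
ee_rot: [-0.108, -3.138, 0.001]
force: [0.2, -0.0, -0.3]
gripper_width: 0.007
```

```bash
python3 - <<'E'
from h import *
np.set_printoptions(precision=4,suppress=True)
s=arm.state();print(s['tcp_pos'],s['force'],s['moment'],s['time'])
E
```

```text
[0.5551 0.178  0.1771] [ 0.233  -0.0014 -0.291 ] [ 0.075   0.0208 -0.0111] 13.55
```

Request:
step_arm:
  commands: "0 0 0 0 0 0.001 0; 0 0 0 0 0 0.002 0; 0 0 0 0 0 0.003 0; 0 0 0 0 0 0.003 0"

```text
time: 13.95
tcp_pos: [0.5552, 0.178, 0.1742]
ee_rot: [-0.108, -3.138, 0.001]
force: [0.1, -0.3, -1.2]
gripper_width: 0.0069
```

```bash
python3 - <<'E'
from h import *
np.set_printoptions(precision=4,suppress=True)
im,m=snap('wrist','w11');a,ms=snap('scene','s11');b,mt=snap('top','t11')
s=arm.state();print(s['tcp_pos'],s['force'],s['moment'],s['time'])
cv2.imwrite('pics/c14.png',np.hstack([cv2.resize(a[142:192,305:355],(400,400),interpolation=2),cv2.resize(im[175:235,226:286],(400,400),interpolation=2)])[:,:,::-1])
E
```

```text
[0.5552 0.178  0.1744] [-0.6834 -0.8055 -0.2744] [ 0.0384  0.0215 -0.0254] 14.1
```

View pics/c14.png

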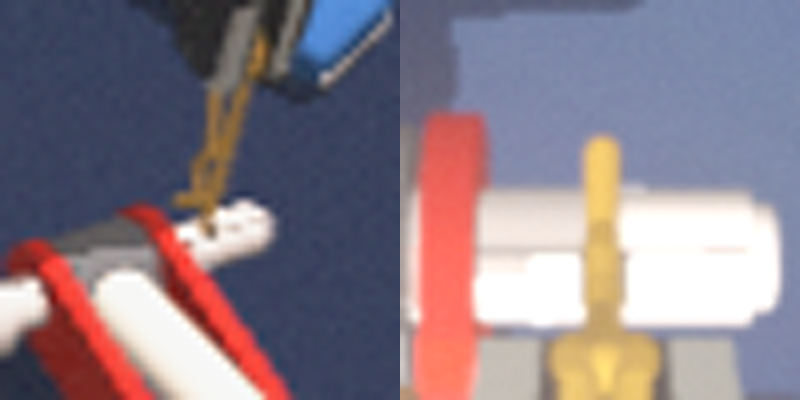

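Request:
step_arm:
  commands: "0 0 0 0 0 0.001 0; 0 0 0 0 0 0.002 0; 0 0 0 0 0 0.003 0; 0 0 0 0 0 0.004 0; 0 0 0 0 0 0.004 0"

```text
time: 14.6
tcp_pos: [0.5552, 0.178, 0.1702]
ee_rot: [-0.108, -3.138, 0.001]
force: [-0.9, 0.1, -0.6]
gripper_width: 0.0069
```

Request:
step_arm:
  commands: "0 0 0 0 0 0.001 0; 0 0 0 0 0 0.002 0; 0 0 0 0 0 0.002 0"

```text
time: 14.9
tcp_pos: [0.5551, 0.178, 0.1683]
ee_rot: [-0.108, -3.138, 0.0]
force: [-0.1, -0.2, -0.8]
gripper_width: 0.007
```

Request:
step_arm:
  commands: "0 0 0 0 0 0.001 0; 0 0 0 0 0 0.002 0; 0 0 0 0 0 0.002 0"

```text
time: 15.2
tcp_pos: [0.5552, 0.1782, 0.1668]
ee_rot: [-0.108, -3.139, -0.0]
force: [-1.6, 1.0, 3.4]
gripper_width: 0.0067
```

```bash
python3 - <<'E'
from h import *
np.set_printoptions(precision=4,suppress=True)
s=arm.state();print(s['tcp_pos'],s['force'],s['moment'],s['time'])
E
```

```text
[0.5552 0.1782 0.1668] [-1.6185  1.0282  3.4342] [0.0331 0.4004 0.0395] 15.2
```

Request:
step_arm:
  commands: "0 0 0 0 0 0.001 0; 0 0 0 0 0 0.002 0; 0 0 0 0 0 0.002 0"

```text
time: 15.5
tcp_pos: [0.5551, 0.1782, 0.165]
ee_rot: [-0.108, -3.139, -0.0]
force: [-3.1, 0.6, 4.9]
gripper_width: 0.0067
```

Request:
step_arm:
  commands: "0 0 0 0 0 0.001 0; 0 0 0 0 0 0.002 0; 0 0 0 0 0 0.002 0"

```text
time: 15.8
tcp_pos: [0.5551, 0.1783, 0.1632]
ee_rot: [-0.108, -3.139, -0.001]
force: [-2.8, 0.7, 5.1]
gripper_width: 0.0069
```

```bash
python3 - <<'E'
from h import *
np.set_printoptions(precision=4,suppress=True)
s=arm.state();print(s['tcp_pos'],s['ee_rot'],s['force'],s['moment'],s['time'])
E
```

```text
[0.5551 0.1783 0.1632] [-0.108  -3.1389 -0.0007] [-2.8475  0.6787  5.0701] [ 0.0999  0.6262 -0.0136] 15.8
```

Request:
step_arm:
  commands: "0 0 0 0 0 0.001 0; 0 0 0 0 0 0.002 0; 0 0 0 0 0 0.002 0"

```text
time: 16.1
tcp_pos: [0.5551, 0.1783, 0.161]
ee_rot: [-0.108, -3.139, -0.001]
force: [-2.7, 1.0, 4.2]
gripper_width: 0.0067
```

Request:
step_arm:
  commands: "0 0 0 0 0 0.001 0; 0 0 0 0 0 0.002 0; 0 0 0 0 0 0.002 0"

```text
time: 16.4
tcp_pos: [0.555, 0.1781, 0.158]
ee_rot: [-0.108, -3.138, 0.0]
force: [-1.0, 0.1, 0.7]
gripper_width: 0.0069
```

Request:
step_arm:
  commands: "0 0 0 0 0 0.001 0; 0 0 0 0 0 0.002 0; 0 0 0 0 0 0.002 0"

```text
time: 16.7
tcp_pos: [0.5551, 0.178, 0.1558]
ee_rot: [-0.108, -3.138, 0.001]
force: [-0.3, 0.7, -1.8]
gripper_width: 0.0062
```

Request:
step_arm:
  commands: "0 0 0 0 0 0.001 0; 0 0 0 0 0 0.001 0"

```text
time: 16.9
tcp_pos: [0.5551, 0.1779, 0.155]
ee_rot: [-0.108, -3.138, 0.001]
force: [-1.2, -0.2, -0.9]
gripper_width: 0.0063
```

Request:
step_arm:
  commands: "0 0 0 0 0 0.001 0; 0 0 0 0 0 0.001 0"

```text
time: 17.1
tcp_pos: [0.5551, 0.1779, 0.1541]
ee_rot: [-0.108, -3.138, 0.001]
force: [-1.2, 0.3, -2.1]
gripper_width: 0.0067
```

Request:
step_arm:
  commands: "0 0 0 0 0 0.001 0; 0 0 0 0 0 0.001 0"

```text
time: 17.3
tcp_pos: [0.5551, 0.178, 0.1531]
ee_rot: [-0.108, -3.138, 0.001]
force: [-1.3, -0.1, -1.0]
gripper_width: 0.0064
```

```bash
python3 - <<'E'
from h import *
np.set_printoptions(precision=4,suppress=True)
im,m=snap('wrist','w12');a,ms=snap('scene','s12');b,mt=snap('top','t12')
s=arm.state();print(s['tcp_pos'],s['ee_rot'],s['force'],s['moment'],s['time'])
cv2.imwrite('pics/c15.png',np.hstack([cv2.resize(a[142:192,305:355],(400,400),interpolation=2),cv2.resize(im[185:245,226:286],(400,400),interpolation=2)])[:,:,::-1])
E
```

```text
[0.5551 0.178  0.1531] [-0.1082 -3.1381  0.0009] [-1.4751  0.6038 -1.5794] [ 0.0087  0.2572 -0.0268] 17.45
```

View pics/c15.png

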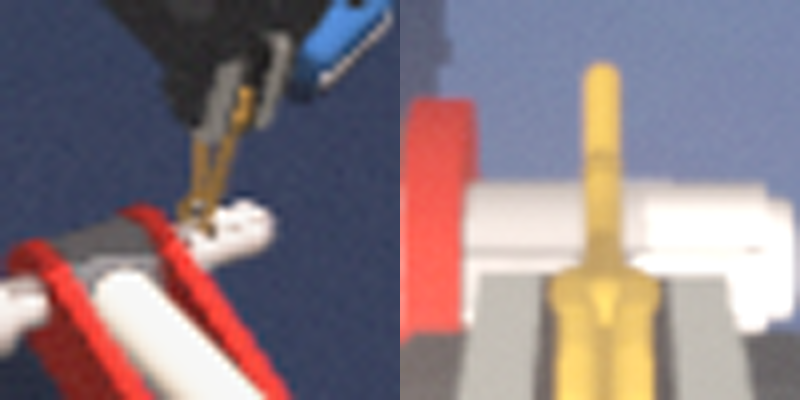

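Request:
step_arm:
  commands: "0 0 0 0 0 0.001 0; 0 0 0 0 0 0.001 0"

```text
time: 17.65
tcp_pos: [0.5552, 0.178, 0.1522]
ee_rot: [-0.108, -3.138, 0.001]
force: [-1.8, 0.5, -1.9]
gripper_width: 0.0069
```

Request:
step_arm:
  commands: "0 0 0 0 0 0.001 0; 0 0 0 0 0 0.001 0"

```text
time: 17.85
tcp_pos: [0.5552, 0.178, 0.1512]
ee_rot: [-0.108, -3.138, 0.001]
force: [-1.1, 0.7, -1.2]
gripper_width: 0.0067
```

Request:
step_arm:
  commands: "0 0 0 0 0 0.001 0; 0 0 0 0 0 0.001 0"

```text
time: 18.05
tcp_pos: [0.5554, 0.178, 0.1503]
ee_rot: [-0.108, -3.139, 0.001]
force: [-0.7, -0.2, -2.3]
gripper_width: 0.0068
```

```bash
python3 - <<'E'
from h import *
np.set_printoptions(precision=4,suppress=True)
s=arm.state();print(s['tcp_pos'],s['ee_rot'],s['force'],s['moment'],s['time'])
E
```

```text
[0.5554 0.178  0.1503] [-0.1083 -3.1387  0.0006] [-0.7457 -0.1869 -2.3045] [ 0.0135  0.0819 -0.042 ] 18.05
```

Request:
step_arm:
  commands: "0 0 0 0 0 0.0005 0; 0 0 0 0 0 0.0005 0"

```text
time: 18.25
tcp_pos: [0.5554, 0.178, 0.15]
ee_rot: [-0.108, -3.139, 0.0]
force: [-0.7, 0.6, -0.9]
gripper_width: 0.0063
```

Request:
step_arm:
  commands: "0 0 0 0 0 0.0005 0; 0 0 0 0 0 0.0005 0"

```text
time: 18.45
tcp_pos: [0.5554, 0.178, 0.1495]
ee_rot: [-0.108, -3.139, 0.0]
force: [-0.6, -0.8, -1.2]
gripper_width: 0.0067
```

Request:
step_arm:
  commands: "0 0 0 0 0 0.0005 0; 0 0 0 0 0 0.0005 0"

```text
time: 18.65
tcp_pos: [0.5552, 0.1781, 0.1489]
ee_rot: [-0.108, -3.138, 0.0]
force: [-0.2, 0.4, -0.3]
gripper_width: 0.0068
```

Request:
step_arm:
  commands: "0 0 0 0 0 0.0005 0; 0 0 0 0 0 0.0005 0"

```text
time: 18.85
tcp_pos: [0.5551, 0.1781, 0.1484]
ee_rot: [-0.108, -3.138, 0.0]
force: [-0.1, -0.8, -0.4]
gripper_width: 0.0065
```

Request:
step_arm:
  commands: "0 0 0 0 0 0 0; 0 0 0 0 0 0 0"

```text
time: 19.05
tcp_pos: [0.5551, 0.178, 0.1484]
ee_rot: [-0.108, -3.138, 0.001]
force: [0.7, 0.5, -0.2]
gripper_width: 0.0066
```

Request:
step_arm:
  commands: "0 0 0 0 0 0.0005 0; 0 0 0 0 0 0.0005 0"

```text
time: 19.25
tcp_pos: [0.5552, 0.1781, 0.1479]
ee_rot: [-0.108, -3.138, 0.0]
force: [-0.6, 0.0, 0.7]
gripper_width: 0.0071
```

Request:
step_arm:
  commands: "0 0 0 0 0 0 0; 0 0 0 0 0 0 0"

```text
time: 19.45
tcp_pos: [0.5552, 0.1781, 0.1479]
ee_rot: [-0.108, -3.138, 0.001]
force: [-1.4, -1.0, -0.0]
gripper_width: 0.0068
```

```bash
python3 - <<'E'
from h import *
np.set_printoptions(precision=4,suppress=True)
im,m=snap('wrist','w13');a,ms=snap('scene','s13')
s=arm.state();print(s['tcp_pos'],s['ee_rot'],s['force'],s['moment'],s['time'])
cv2.imwrite('pics/c16.png',np.hstack([cv2.resize(a[142:192,305:355],(400,400),interpolation=2),cv2.resize(im[185:245,226:286],(400,400),interpolation=2)])[:,:,::-1])
E
```

```text
[0.5552 0.178  0.1479] [-0.1083 -3.1384  0.0005] [-0.975   1.0541 -0.365 ] [0.0258 0.3018 0.0168] 19.55
```

View pics/c16.png

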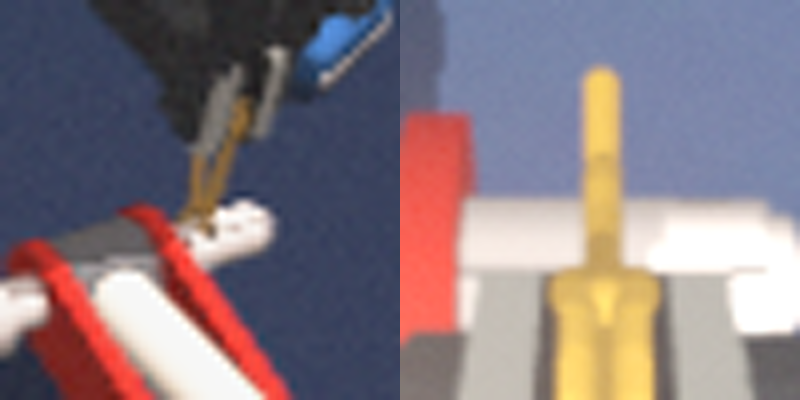

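Request:
step_arm:
  commands: "0 0 0 0 0 0 0.05; 0 0 0 0 0 0 0.1; 0 0 0 0 0 0 0.2; 0 0 0 0 0 0 0.3; 0 0 0 0 0 0 0.3"
  newtons: 20

```text
time: 20.05
tcp_pos: [0.5554, 0.178, 0.1479]
ee_rot: [-0.108, -3.139, 0.001]
force: [-0.4, -0.9, -0.2]
gripper_width: 0.0255
```

Request:
step_arm:
  commands: "0 0 0 0 0 -0.01 0.3; 0 0 0 0 0 -0.03 0.3; 0 0 0 0 0 -0.06 0.3; 0 0 0 0 0 -0.09 0.3; 0 0 0 0.02 0 -0.1 0.3; 0 0 0 0.05 0 -0.1 0.3; 0 0 0 0.05 0 -0.1 0.3"

```text
time: 20.75
tcp_pos: [0.5034, 0.1816, 0.2501]
ee_rot: [0.107, 3.14, 0.001]
force: [-0.6, 0.4, 0.3]
gripper_width: 0.0254
```

```bash
python3 - <<'E'
from h import *
np.set_printoptions(precision=4,suppress=True)
im,m=snap('wrist','w14');a,ms=snap('scene','s14');b,mt=snap('top','t14')
s=arm.state();print(s['tcp_pos'],s['ee_rot'],s['force'],s['moment'],s['time'],s['gripper_width'])
for n,M in(('w',m),('s',ms),('t',mt)):
    for P in ([.5637,.1776,.113],[.5637-.009,.1782,.157],[.5637,.1776,.075]): print(n,proj(M,P))
cv2.imwrite('pics/c17.png',np.hstack([cv2.resize(a[142:192,305:355],(400,400),interpolation=2),cv2.resize(b[141:191,150:200],(400,400),interpolation=2)])[:,:,::-1])
E
```

```text
[0.5059 0.1816 0.2485] [-0.1079 -3.1397  0.    ] [-0.0822 -0.288  -0.2837] [-0.0212 -0.0771  0.041 ] 20.9 0.025630010935515576
w [256.4555 236.8272]
w [256.5127 248.1204]
w [256.4111 223.4711]
s [330.235  169.7175]
s [331.6813 154.6   ]
s [327.4604 179.642 ]
t [174.1522 165.6057]
t [170.0786 166.5347]
t [177.1293 168.1064]
```

View pics/c17.png

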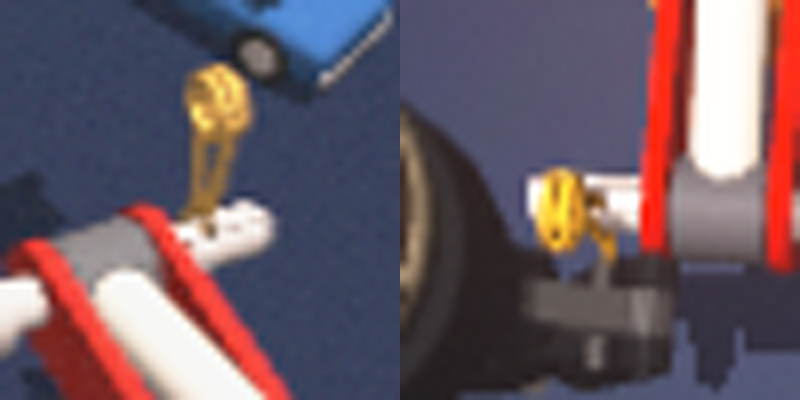

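View pics/w14.png

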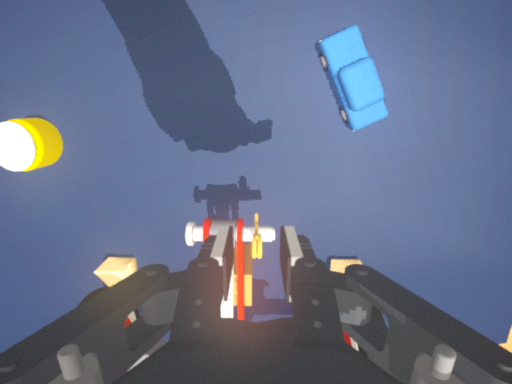

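Request:
step_arm:
  commands: "0 0 0 0 0.03 0 0.3; 0 0 0 0 0.06 0.02 0.3; 0 0 0 -0.02 0.075 0.05 0.3; 0 0 0 -0.02 0.075 0.06 0.3; 0 0 0 -0.02 0.075 0.06 0.3; 0 0 0 -0.02 0.075 0.06 0.3"

```text
time: 21.5
tcp_pos: [0.5306, 0.2544, 0.1882]
ee_rot: [-0.109, -3.138, 0.001]
force: [-0.2, -1.2, -0.1]
gripper_width: 0.0256
```

```bash
python3 - <<'E'
from h import *
np.set_printoptions(precision=4,suppress=True)
im,m=snap('wrist','w15')
s=arm.state();print(s['tcp_pos'],s['time'])
for P in ([.5637,.1776,.113],[.5637-.009,.1782,.157],[.5637,.1776,.075]): print(proj(m,P))
u,v=map(int,proj(m,[.5637-.009,.1782,.13]));print(u,v); x0=u-40;y0=v-40;print(x0,y0)
w,_=load('w14');print(216,200)
cv2.imwrite('pics/c18.png',np.hstack([cv2.resize(im[y0:y0+80,x0:x0+80],(400,400),interpolation=2),cv2.resize(w[200:280,216:296],(400,400),interpolation=2)])[:,:,::-1])
E
```

```text
[0.5309 0.2545 0.189 ] 21.55
[169.3751 243.7462]
[149.76  260.051]
[180.7317 226.4884]
162 242
122 202
216 200
```

View pics/c18.png

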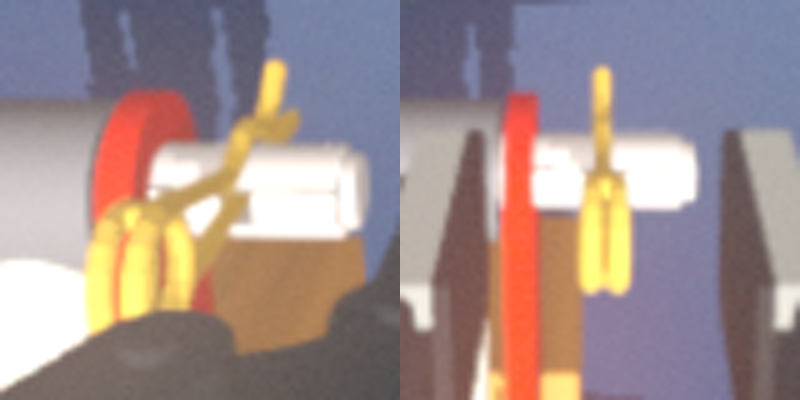

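```bash
python3 - <<'E'
from h import *
np.set_printoptions(precision=4,suppress=True)
_,w=load('w14');_,s=load('s14');_,t=load('t14');_,w5=load('w15')
rc=[ray(w,257.2,247),ray(s,332.1,154.3),ray(t,170,167.2)]
print(tri(rc),tri(rc[:2]))
# hole in same cams (before): scene crop (210,228), top, w7
h=[ray(s,305+210/8,142+228/8),ray(t,174.3,165.7),ray(w,*proj(w,[.5633,.1776,.1127]))];print(tri(h))
E
```

```text
(array([0.5538, 0.179 , 0.1566]), [0.00013418044077721, 0.0008402077330989411, 0.000745249398022014]) (array([0.554 , 0.1793, 0.1567]), [0.00047066794356769216, 0.0004706679435676797])
(array([0.5646, 0.1783, 0.1106]), [0.0017039930213852972, 0.0009183508315235842, 0.0008519223523828669])
```

Request:
step_arm:
  commands: "0 0 0 0 0 -0.03 0.3; 0 0 0 0.02 0 -0.06 0.3; 0 0 0 0.02 0 -0.06 0.3; 0 0 0 0.02 0 -0.06 0.3"

```text
time: 21.95
tcp_pos: [0.5111, 0.2563, 0.2504]
ee_rot: [0.109, 3.137, 0.003]
force: [0.2, 0.2, -0.6]
gripper_width: 0.0257
```

```bash
python3 - <<'E'
from h import *
im,m=snap('scene','s16')
E
```

```text
(no output)
```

View pics/s16.png

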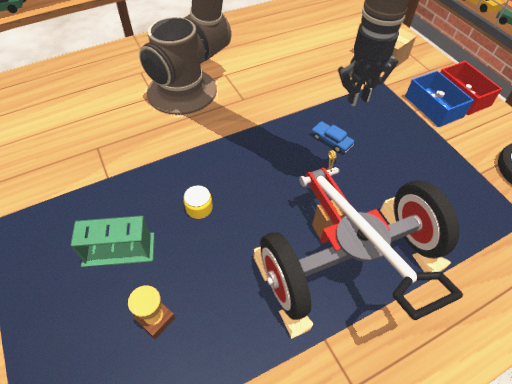

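The scene view shows the clip upright on the pin at (332,158). The car, tin and trophy are where they started, and the gripper is well clear.

```bash
python3 -c "
from cell import arm
print(arm.finish_job())"
```

```text
the job is handed in; nothing more can be done
None
```

The clip is seated on the drawbar pin and the job is handed in, at about 22 s of the 67 s allowed. I lifted the clip from the rack, located the cross-hole from two wrist views and the top view (they agreed to under 1 mm), and lowered the straight leg into it. I then pressed down in small steps.

**Forces:**
- The tip went into the hole without any felt contact on the crest, so no search was needed.
- The throat resisted with about 5 N and snapped over. The clip then pulled itself in with about 2 N, and the force settled to zero at the seat. No reading came near the limits.

**Last checks:**
- After release the coil measured 156.6 mm above the bench, against 157 mm expected, and within about 1 mm of its expected place sideways.
- The straight leg's tip shows below the pin and the bent leg crosses over the pin, with the clip upright and square.
- The car, trophy and tin look unmoved, and the robot touches nothing.

**What disagreed or went differently:**
- Three force cues for the seat height (first throat contact, snap-over, return to zero force) differed by 2–3 mm. I stopped where the force returned to zero, which also matched the camera measurement.
- The last joint ran into its limit on the way over, so I turned the tool half round. The bent leg therefore sits on the robot's side of the pin.

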